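# Seat a temperature probe in its holder

## Task

Take the orange dust cover off the probe holder and set it down, upright, in the middle of the blue mat. Then take the blue-headed probe out of the white rack and put it down through the holder's eyelet until its collar rests flat on the holder plate and it hangs upright in the pot. Leave the red-headed probe in the rack and the other things on the bench alone.

Things in the scene. Friction and masses are not known exactly. Their poses are not given: they have to be found in the camera images.
- holder: Probe holder, fixed: cream base 200 x 130 x 16 mm, steel post, black clamp (x +70 to +106 mm, top at 155) that carries a level aluminium plate 170 (x) x 56 (y) x 10 mm, top 150 mm above the bench. A steel pot (92 mm across, rim 72 mm, inner floor about 20 mm above the bench) stands under the plate's eyelet. Origin: on the bench under the nominal eyelet place; z up, x towards the post.
- eyelet_nominal (a point): Nominal eyelet place, at the plate's top, 150 mm above holder's origin. The real eyelet (round, upright, 16 mm, 1 mm chamfer) lies on holder's x axis up to 15 mm to either side of here: the plate was clamped by hand and the shift is NOT in any reported pose. Find it by touch, or by sight with the cover off: more than about 3 mm off, the probe tip lands on solid plate. The plate is rigid.
- cover: Loose dust cover, about 90 g: orange channel over the holder plate (its place does not tell the eyelet's), 90 (x) x 70 (y) mm, side lips along x. Origin: centre of the underside, level with the lips' lower edges; z up; slab from z = 12 to 16 mm. Black grip block 36 (x) x 16 (y) mm from z = 16 to 46: pinch across y from above. On the plate its origin is 138 mm above the bench.
- mat: Blue mat, fixed flat on the bench, 150 x 150 x 3 mm. Origin: centre of its underside.
- rack: White probe rack, fixed, 64 (x) x 170 (y) mm, top 105 mm above the bench, with two holes of 20 mm at y = +45 and y = -45 mm; the two probes hang in it by their collars, in either order. Origin: on the bench, under the middle between the holes; z up.
- probe: Blue-headed probe, loose, about 110 g, 148 mm long, upright in one rack hole. Origin: centre of its lower tip; z up along it. Steel rod 14 mm in diameter, z = 0 to 100, flat tip 11 mm across with a bevel; collar 30 mm across, z = 100 to 106; blue head 24 x 24 mm (sides along x, y), z = 106 to 148. Origin 5 mm above the bench in the rack, 50 mm when its collar is on the holder plate.
- spare: The red-headed probe, the same in form, hanging in the other hole of the rack. To be left there.
- wellplate: White well plate, loose, 127 x 85 x 16 mm, origin at the centre of its underside. A bystander at the far side of the bench.
- jar: Amber jar with a white cap, loose, 54 mm across, 75 mm tall, origin at the centre of its underside. A bystander at the far side of the bench.
Not all that is in view belongs to the job. Leave any black or yellow look-alike of the rack alone. What is shaped like the probe but purple is not meant.

How it is judged:
On the way, in this order (a step that is already met when the one before it is completed fails the run):
1. the dust cover lies on the blue mat, let go of (horizontal distance between cover and mat below 0.05 m and height (world z) of cover below 0.012 m and angle between cover's own z axis and vertical below 0.15 rad and contact force between the fingers and cover below 0.2 N), for 0.2 s.
2. the probe's tip has gone at least 30 mm down through the eyelet (height (world z) of probe below 0.11 m and x of probe in the frame of holder between -0.025 and 0.025 m and y of probe in the frame of holder between -0.015 and 0.015 m), for 0.1 s.
At the end, for the whole second after the job is handed in: Blue probe hanging at rest in the eyelet, tip 45-54 mm above the bench, within 20 mm (x) and 10 mm (y) of the holder origin, upright within 0.08 rad; cover flat on the mat, lips down, within 50 mm of its centre; red probe still upright in its rack hole (height (world z) of probe between 0.045 and 0.054 m and angle between probe's own z axis and vertical below 0.08 rad and x of probe in the frame of holder between -0.02 and 0.02 m and y of probe in the frame of holder between -0.01 and 0.01 m and linear speed of probe below 0.02 m/s and horizontal distance between cover and mat below 0.05 m and height (world z) of cover below 0.012 m and angle between cover's own z axis and vertical below 0.15 rad and horizontal distance between spare and rack below 0.06 m and height (world z) of spare below 0.015 m and angle between spare's own z axis and vertical below 0.2 rad); the robot touches nothing.
It fails at once if the red-headed probe is moved by more than 20 mm (distance of spare from where it was at the start of the episode above 0.02 m).
It fails at once if the well plate is moved by more than 25 mm (distance of wellplate from where it was at the start of the episode above 0.025 m).
It fails at once if the jar is moved by more than 25 mm (distance of jar from where it was at the start of the episode above 0.025 m).
It also fails if it takes over 72 s, if anything falls off the work surface, if the arm or the gripper's body presses on something with over 40 N, if the wrist force passes 120 N, or if a joint passes its speed limit or range.

## Robot

A 7-joint arm with a two-finger parallel gripper is mounted at the origin on the work surface. World frame = base frame: x ahead of the robot, y to its left, z up, the work surface at z = 0. Lengths are in m, angles in rad, forces in N, time in s.
With the tool pointing down it reaches from about 0.35 to 0.9 m from the base axis. Payload 8.1 kg.
Tool frame: the origin (TCP) lies on the front face of the gripper's body, between the roots of the fingers; the fingertips stand 73 mm ahead of it and the grasp point (between the pads) lies 54 mm ahead of it; z points along the fingers, y is the direction in which the jaws open and shut (so a half turn about z gives the same grasp; the last joint's range is limited). The gripper opens to 85 mm and grips with 20 to 120 N. Pads are 22 mm wide; open, the fingers measure 114 mm over their backs; the gripper's body (76 mm by 85 mm) begins 54 mm behind the grasp point. The pads swing forward as they close: fully open they stand 13 mm farther back than shut.
Start: joints at [-1.324, 0.434, 0.025, 1.573, -0.012, 1.134, -0.075], TCP at [0.214, 0.587, 0.304] pointing down, gripper open.
Joint ranges: [-2.62, 2.62], [-0.44, 2.09], [-1.27, 1.32], [0.08, 2.57], [-1.32, 4.46], [0.12, 2], [-2.74, 2.74]. Speed limits (rad/s): [2.22, 2.22, 3.01, 3.01, 3.14, 3.14, 3.14].

## Interface

Orientations are given as a unit quaternion [x, y, z, w].
In Python, from plant import sensors, viewer, order gives the robot as it stands.
- The arm moves only by the tool move_arm, never from a script. Its argument "deltas" is one flat list of numbers, 5 for each row, row after row: the closure, from 0 (fully open) to 1 (shut), then the shift along the tool's x, y, z in mm, then the turn about the tool's z in rad. In form: [fingers, tx, ty, tz, turn, fingers, tx, ty, tz, turn, ...]. A call has 1 to 20 rows; each row is the pose to reach, as a shift and turn from the pose commanded when the call began, along the tool's axes at that moment; what a row does not reach only later rows make up. A row lasts 1/8 s, in which the tool goes at most 62.5 mm and 10.7 degrees, less where a joint would pass 70% of its speed; a pose out of reach is approached as far as the arm can. A call with a gripper value outside its range is refused whole. The fingers move at their own pace and stop on an object; "squeeze" is the grip in N (left out, the last holds). Time passes only in rows, so rows that repeat a pose let the fingers close. It gives the time, the measured TCP pose, the force and the opening at its end, in the units of the state.
- sensors.state(): the state, without advancing time (a new reading comes with each control period).
- viewer.snapshot(name): name is "scene" or "top" or "wrist"; returns a dict with "image" (400x640x3 uint8, red, green, blue), "fx", "fy", "cx", "cy" (pixels), "extrinsics" (4x4, takes a point from camera to world coordinates). Camera axes: x right, y down, z forward; pixel columns grow to the right and rows downward; lengths in m; the calibration is good to about 2 mm. A picture is of the moment at which its call begins. There is no depth.
- order.sign_off(): hands the job in, once; it reports no verdict.
The state is a dict: "time": time; "qpos": joint angles; "joint_velocities": joint speeds; "tau": joint torques, N m; "tool_pos": TCP position; "ee_rot": TCP orientation; "force": force on the tool from outside, world axes, zero at the start; "torque": the same for the moment, N m; "grip_width": finger opening in m.
Only numpy, scipy, OpenCV 4.12 (cv2) and the standard library are available. Lean on these libraries where they do the work, as an engineer would, in place of code of your own. Each camera call takes 0.05 s, during which the arm holds its last target. There are 200 camera calls.

## Working session

There is one attempt and no reset: what is moved stays moved. The work goes in short steps, Python scripts to look and compute and a tool call to move; the robot and the scene stay as the last step left them, time stands still between calls to the robot, and variables do not carry over. Pictures are saved under pics/ and viewed, about 8 in all and at most 12, crops included, and the job is handed in when it is done.

Besides the shell and the picture viewer there is one more tool, called after "Request:" as name(argument=value, ...) on one line, values as JSON. move_arm: Moves the arm, as the interface text tells. Its arguments: {"type":"object","properties":{"deltas":{"type":"array"},"squeeze":{"type":"number"}},"required":["deltas"]}

```bash
mkdir -p pics; ls
cat > h.py <<'E'
import numpy as np, cv2
from plant import sensors, viewer, order
from scipy.spatial.transform import Rotation as R
def snap(n,f=None):
    s=viewer.snapshot(n)
    if f: cv2.imwrite('pics/'+f,cv2.cvtColor(s['image'],cv2.COLOR_RGB2BGR))
    np.savez('pics/'+n+'.npz',**s); return s
def load(n): return dict(np.load('pics/'+n+'.npz'))
def ray(s,u,v,z):
    E=np.array(s['extrinsics']); d=E[:3,:3]@[(u-s['cx'])/s['fx'],(v-s['cy'])/s['fy'],1]; o=E[:3,3]
    return o+d*(z-o[2])/d[2]
def proj(s,p):
    E=np.array(s['extrinsics']); c=E[:3,:3].T@(np.array(p)-E[:3,3]); return np.array([s['fx']*c[0]/c[2]+s['cx'],s['fy']*c[1]/c[2]+s['cy']])
def totool(p,st=None):
    "world vector (m) -> tool axes mm"
    st=st or sensors.state(); return R.from_quat(st['ee_rot']).inv().apply(p)*1000
E
python3 - <<'E'
from h import *
a=snap('scene','scene0.png');b=snap('top','top0.png')
for s in(a,b): print(np.round(s['extrinsics'],3).tolist(),s['fx'],s['cx'],s['cy'])
st=sensors.state();print(st['tool_pos'],st['ee_rot'],R.from_quat(st['ee_rot']).as_matrix().round(3))
E
```

```text
pics
[[0.155, 0.745, -0.649, 1.236], [0.988, -0.119, 0.099, -0.089], [-0.004, -0.657, -0.754, 0.912], [0.0, 0.0, 0.0, 1.0]] 486.0768684266136 320.45725704215926 199.469866165414
[[0.003, -0.998, 0.066, 0.503], [-1.0, -0.002, 0.023, -0.019], [-0.023, -0.066, -0.998, 1.046], [0.0, 0.0, 0.0, 1.0]] 362.24801615642787 320.65449155944714 200.36473587368505
[0.21409732 0.5868313  0.30321088] [ 1.74023316e-01  9.84741293e-01 -6.84045959e-04 -5.16077039e-05] [[-0.939  0.343 -0.   ]
 [ 0.343  0.939 -0.001]
 [-0.    -0.001 -1.   ]]
```

View pics/top0.png

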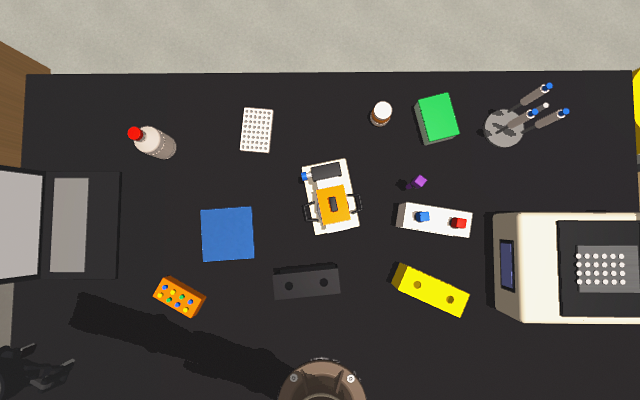

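View pics/scene0.png

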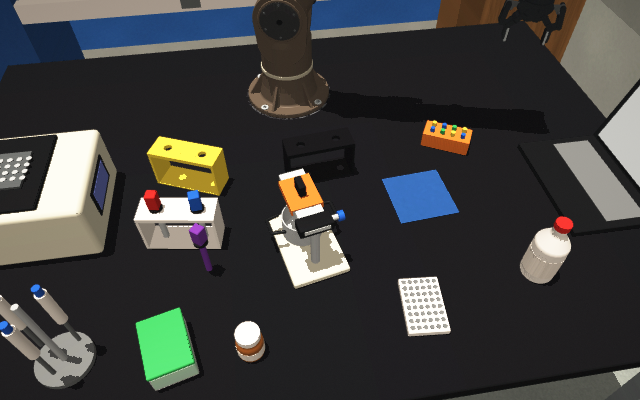

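Top view: cover (333,204) on the holder; mat (228,234). There are three racks: white (435,220), black (306,281) and yellow (431,290), and the white one is meant. It holds the blue head (422,216) and the red head (458,223). The purple decoy is at (420,181). Next I measure these and confirm with a crop.

Run:
```python
from h import *
s=load('top');c=load('scene')
def blobs(s,lo,hi,box,amin=15):
    h=cv2.cvtColor(s['image'],cv2.COLOR_RGB2HSV); m=cv2.inRange(h,lo,hi); k=np.zeros_like(m); x0,y0,x1,y1=box; k[y0:y1,x0:x1]=m[y0:y1,x0:x1]
    cs,_=cv2.findContours(k,cv2.RETR_EXTERNAL,cv2.CHAIN_APPROX_NONE)
    return [(cv2.contourArea(q),cv2.minAreaRect(q)) for q in cs if cv2.contourArea(q)>amin]
def show(n,s,l,z):
    for a,r in l:
        P=np.array([ray(s,u,v,z)[:2] for u,v in cv2.boxPoints(r)]); e=P[1]-P[0]; f=P[2]-P[1]
        print(n,np.round(r[0],1),'c',P.mean(0).round(4),'L',np.linalg.norm(e).round(3),np.degrees(np.arctan2(e[1],e[0])).round(1),np.linalg.norm(f).round(3),np.degrees(np.arctan2(f[1],f[0])).round(1))
B=((100,120,60),(125,255,255))
show('mat',s,blobs(s,*B,(180,190,270,280)),.003)
show('bluehead',s,blobs(s,*B,(405,200,440,235)),.153)
show('bluehead_scene',c,blobs(c,*B,(180,185,210,215)),.14)
show('redhead',s,blobs(s,(0,150,80),(6,255,255),(440,205,475,240)),.153)
show('orange',s,blobs(s,(8,150,100),(25,255,255),(300,160,365,240)),.154)
show('grip',s,blobs(s,(0,0,0),(180,255,75),(325,193,343,215),8),.184)
show('gripscene',c,blobs(c,(0,0,0),(180,255,75),(290,172,308,200),8),.175)
show('rack',s,blobs(s,(0,0,150),(180,60,255),(390,195,480,245),300),.105)
show('base',s,blobs(s,(15,10,150),(35,80,255),(295,150,365,240),100),.016)
a=cv2.resize(s['image'][150:250,295:485],None,fx=4,fy=4,interpolation=cv2.INTER_CUBIC)
cv2.imwrite('pics/crop.png',a[:,:,::-1])
```

```text
mat [227.  233.4] c [0.4759 0.2752] L 0.153 -86.4 0.153 -175.6
bluehead [422.5 216.5] c [ 0.5226 -0.2482] L 0.032 -89.9 0.022 179.1
bluehead_scene [194.1 200.2] c [ 0.5312 -0.2514] L 0.026 96.7 0.059 8.5
redhead [458.5 222.5] c [ 0.5082 -0.3353] L 0.036 -89.8 0.022 178.7
orange [333.  204.4] c [ 0.552  -0.0291] L 0.07 -78.0 0.09 -168.2
grip [330.2 202.7] c [ 0.5542 -0.0221] L 0.029 -9.3 0.009 -99.4
gripscene [299.6 186.2] c [ 0.5588 -0.0297] L 0.02 113.0 0.056 10.3
rack [436.5 219.7] c [ 0.5155 -0.2959] L 0.068 -10.1 0.178 -99.5
base [314.6 202.8] c [0.5643 0.022 ] L 0.035 -78.4 0.158 -168.3
```

View pics/crop.png

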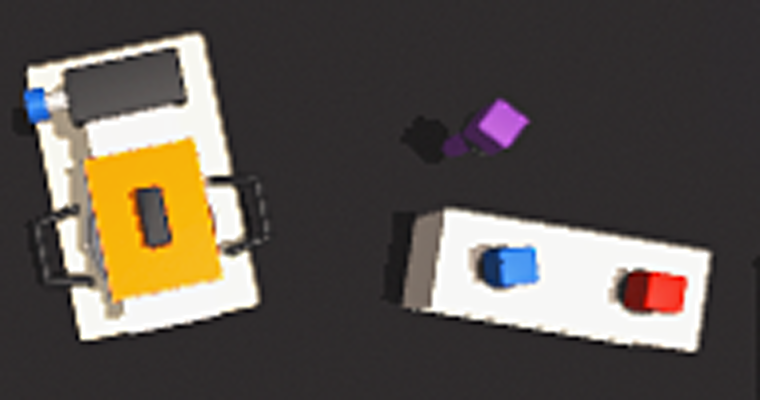

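The crop confirms the blue-headed probe in the white rack, at crop (510,265), on the side nearest the holder. The red one is at (655,292), and the purple look-alike stands alone at (500,122). I'm moving above the cover.

Request:
move_arm(deltas=[0,-529,-462,0,-0.56,0,-529,-462,0,-0.56,0,-529,-462,0,-0.56,0,-529,-462,0,-0.56,0,-529,-462,0,-0.56,0,-529,-462,0,-0.56,0,-529,-462,0,-0.56,0,-529,-462,0,-0.56,0,-529,-462,0,-0.56,0,-529,-462,0,-0.56,0,-529,-462,0,-0.56,0,-529,-462,0,-0.56,0,-529,-462,0,-0.56,0,-529,-462,0,-0.56,0,-529,-462,0,-0.56,0,-529,-462,0,-0.56], squeeze=30)

```text
time: 2.1
tool_pos: [0.5526, -0.027, 0.3041]
ee_rot: [-0.106, 0.994, 0.0, 0.0]
force: [-0.1, -0.3, 0.4]
grip_width: 0.0853
```

Run:
```python
from h import *
s=snap('wrist','w1.png');st=sensors.state();print(st['time'],st['tool_pos'],st['qpos'],R.from_quat(st['ee_rot']).as_matrix().round(3),st['grip_width'])
print(np.round(s['extrinsics'],3).tolist(),s['fx'])
print('pred grip',proj(s,[.552,-.029,.184]))
```

```text
2.15 [ 0.55261801 -0.02734144  0.30403341] [-0.23600437  0.31798053  0.24810647  1.76546969 -0.08802658  1.06877126
  1.82485216] [[-0.978 -0.21   0.   ]
 [-0.21   0.978  0.   ]
 [-0.     0.    -1.   ]] 0.08520414356740935
[[-0.21, 0.942, 0.26, 0.486], [0.978, 0.202, 0.058, -0.04], [0.002, 0.267, -0.964, 0.374], [0.0, 0.0, 0.0, 1.0]] 276.0049262053519
pred grip [315.09745969 218.94458953]
```

View pics/w1.png

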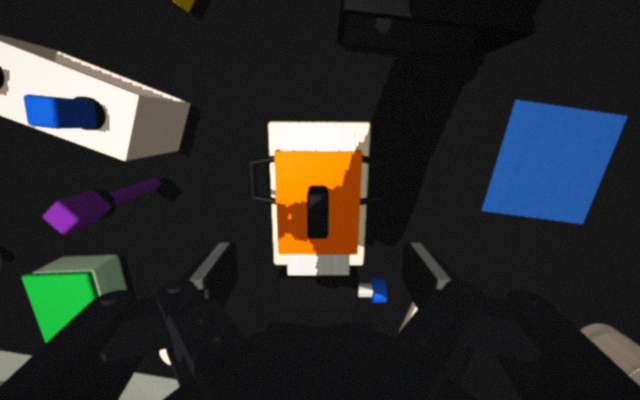

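The wrist view shows the orange cover at about (319,203) with its black grip at (318,210), square to the image, so the yaw is right. I'll refine from this view.

```bash
cat >> h.py <<'E'
def rect(s,lo,hi,box,z,close=0):
    h=cv2.cvtColor(s['image'],cv2.COLOR_RGB2HSV); m=cv2.inRange(h,lo,hi); k=np.zeros_like(m); x0,y0,x1,y1=box; k[y0:y1,x0:x1]=m[y0:y1,x0:x1]
    if close: k=cv2.morphologyEx(k,cv2.MORPH_CLOSE,np.ones((close,close)))
    q=max(cv2.findContours(k,cv2.RETR_EXTERNAL,cv2.CHAIN_APPROX_NONE)[0],key=cv2.contourArea); r=cv2.minAreaRect(q)
    P=np.array([ray(s,u,v,z)[:2] for u,v in cv2.boxPoints(r)]); e=P[1]-P[0]; f=P[2]-P[1]; an=lambda e:np.degrees(np.arctan2(e[1],e[0])).round(1)
    print(np.round(r[0],1),'c',P.mean(0).round(4),'L',np.linalg.norm(e).round(3),an(e),np.linalg.norm(f).round(3),an(f)); return P.mean(0)
E
python3 - <<'E'
from h import *
s=load('wrist')
c=rect(s,(5,150,60),(25,255,255),(265,140,370,260),.154)
g=rect(s,(0,0,0),(180,255,50),(300,180,336,245),.184)
t=sensors.state()['tool_pos']
for p in(c,g): print(totool(np.r_[p-t[:2],0]).round(1))
E
```

```text
[317.5 201.5] c [ 0.5494 -0.0279] L 0.07 102.1 0.089 14.5
[317.5 212. ] c [ 0.5469 -0.0283] L 0.013 102.1 0.038 12.6
[ 3.3  0.1 -0. ]
[ 5.8  0.3 -0. ]
```

Request:
move_arm(deltas=[0,3,0,40,0,0,3,0,74,0,0,3,0,74,0,0,3,0,74,0,1,3,0,74,0,1,3,0,74,0,1,3,0,74,0,1,3,0,74,0,1,3,0,74,0,1,3,0,74,0,1,3,0,74,0,1,3,0,74,0], squeeze=30)

```text
time: 3.65
tool_pos: [0.55, -0.0288, 0.2302]
ee_rot: [-0.105, 0.994, 0.0, 0.0]
force: [-0.3, 0.4, 5.9]
grip_width: 0.0155
```

Request:
move_arm(deltas=[1,0,0,-30,0,1,0,0,-60,0,1,0,0,-90,0,1,0,0,-90,0,1,0,0,-90,0])

```text
time: 4.28
tool_pos: [0.5494, -0.0287, 0.319]
ee_rot: [-0.105, 0.994, 0.0, -0.001]
force: [0.1, 0.3, -1.1]
grip_width: 0.0156
```

Run:
```python
from h import *
t=snap('top'); s=snap('wrist'); st=sensors.state(); print(st['tool_pos'],st['force'],st['grip_width'])
# target: cover hangs under TCP; mat centre and height
d=np.array([.4759,.2752,0])-np.r_[st['tool_pos'][:2],0]; print('to mat tool mm',totool(d).round(1))
rect(t,(100,120,60),(125,255,255),(180,190,270,280),.003)
cv2.imwrite('pics/wt.png',np.vstack([s['image'],cv2.resize(t['image'][130:260,290:498],(640,400))])[:,:,::-1][::1])
im=cv2.imread('pics/wt.png'); cv2.imwrite('pics/wt.png',cv2.resize(im,(480,600)))
```

```text
[ 0.54924728 -0.02878066  0.31860922] [-0.25496649  0.03086771 -1.01532541] 0.015886878578949548
to mat tool mm [8.300e+00 3.126e+02 1.000e-01]
[226.9 233.4] c [0.4759 0.2753] L 0.153 -86.3 0.152 -175.5
```

View pics/wt.png

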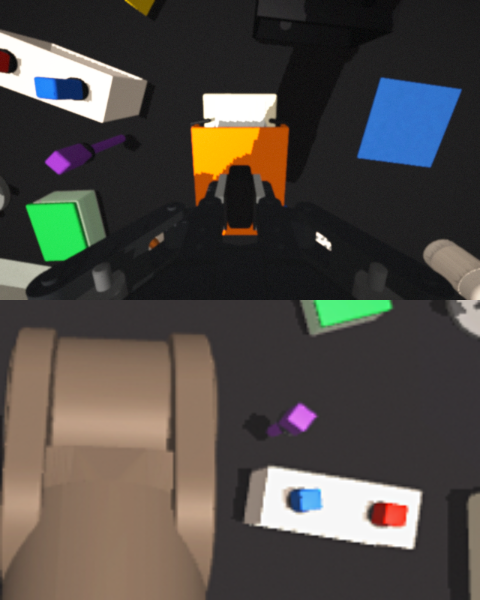

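The cover is held level, and the measured weight of about 1 N matches. I'm carrying it to the mat and lowering it.

Request:
move_arm(deltas=[1,2,60,0,0,1,4,120,0,0,1,6,180,0,0,1,8,240,0,0,1,8,290,0,0,1,8,313,30,0,1,8,313,80,0,1,8,313,130,0,1,8,313,175,0,1,8,313,205,0,1,8,313,216,0,1,8,313,222,0,1,8,313,222,0,1,8,313,222,0])

```text
time: 6.12
tool_pos: [0.4773, 0.276, 0.0989]
ee_rot: [-0.105, 0.994, 0.0, 0.001]
force: [-0.2, -0.4, -0.9]
grip_width: 0.0154
```

Request:
move_arm(deltas=[1,0,0,2,0,1,0,0,3,0,1,0,0,3,0])

```text
time: 6.5
tool_pos: [0.4769, 0.2758, 0.0952]
ee_rot: [-0.105, 0.994, 0.0, 0.0]
force: [-0.8, -0.5, 2.2]
grip_width: 0.0152
```

Contact is felt, so I release slowly and rise.

Request:
move_arm(deltas=[0.7,0,0,0,0,0.5,0,0,0,0,0.3,0,0,0,0,0.3,0,0,0,0,0.3,0,0,-20,0,0.3,0,0,-70,0,0.3,0,0,-130,0,0.3,0,0,-190,0,0.3,0,0,-224,0,0.3,0,0,-224,0,0.3,0,0,-224,0])

```text
time: 7.88
tool_pos: [0.4763, 0.2754, 0.3181]
ee_rot: [-0.105, 0.994, -0.0, -0.0]
force: [-0.3, 0.5, -0.1]
grip_width: 0.0598
```

Run:
```python
from h import *
s=snap('scene');t=snap('top','t2.png')
st=sensors.state();print(st['tool_pos'],st['grip_width'],st['force'])
rect(s,(8,150,60),(25,255,255),(380,150,470,230),.019)
h=cv2.cvtColor(t['image'],cv2.COLOR_RGB2HSV)
im=np.vstack([cv2.resize(s['image'][140:260,260:480],(660,300),interpolation=2) if 0 else cv2.resize(s['image'][120:260,260:484],(480,300),interpolation=2),cv2.resize(t['image'][150:250,270:430],(480,300),interpolation=2)])
cv2.imwrite('pics/c2.png',im[:,:,::-1])
```

```text
[0.47617594 0.27530546 0.31745237] 0.05994551893282881 [-0.73144564  0.36286696 -0.30080113]
[420.5 193.8] c [0.4865 0.2736] L 0.084 120.6 0.118 9.8
```

View pics/c2.png

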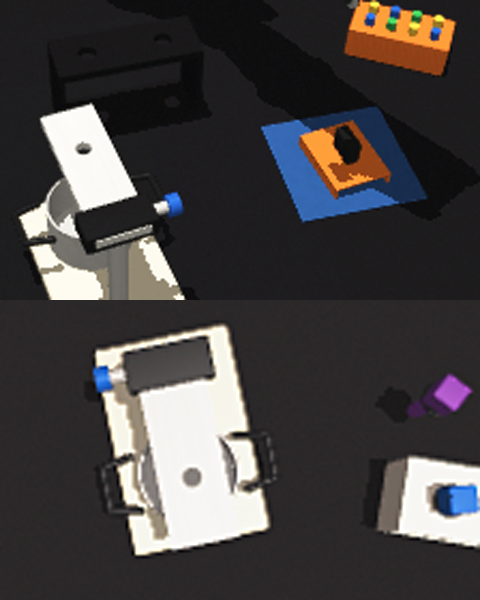

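The cover sits flat in the middle of the mat. The eyelet is now visible, at about (334,209) in top and (299,189) in scene. I measure it in both views.

```bash
cat >> h.py <<'E'
def dark(s,u,v,z,r=8):
    g=cv2.cvtColor(s['image'],cv2.COLOR_RGB2GRAY).astype(float); p=g[v-r:v+r+1,u-r:u+r+1]
    w=np.clip(np.median(p)-25-p,0,90); n,l,_,c=cv2.connectedComponentsWithStats((w>0).astype(np.uint8)); k=l[r-1:r+2,r-1:r+2].max(); w=w*(l==k)
    yy,xx=np.mgrid[v-r:v+r+1,u-r:u+r+1]; a,b=(w*xx).sum()/w.sum(),(w*yy).sum()/w.sum(); P=ray(s,a,b,z); print('hole px',round(a,2),round(b,2),'n',(l==k).sum(),P.round(4)); return P
E
python3 - <<'E'
from h import *
s=load('scene');t=load('top')
dark(s,299,189,.15,8);dark(t,334,209,.15,7)
rect(t,(0,0,190),(180,60,255),(315,175,350,228),.15)
rect(t,(100,120,60),(125,255,255),(405,200,440,235),.153); 
p=np.array([.5233,-.2516,0])
st=sensors.state(); print('to probe',totool(p-np.r_[st['tool_pos'][:2],0]).round(1), st['ee_rot'])
E
```

```text
hole px 298.51 188.93 n 37 [ 0.5439 -0.0309  0.15  ]
hole px 333.59 208.56 n 35 [ 0.5417 -0.0306  0.15  ]
[337.  202.7] c [ 0.5566 -0.0391] L 0.081 -78.6 0.13 -168.9
[422.5 216.5] c [ 0.5226 -0.2482] L 0.032 -89.9 0.022 179.1
to probe [  63.9 -525.1    0.7] [-1.04926116e-01  9.94479187e-01 -6.38930879e-04 -1.11771811e-03]
```

Request:
move_arm(deltas=[0.3,64,-525,0,0.39,0.3,64,-525,0,0.39,0.3,64,-525,0,0.39,0.3,64,-525,0,0.39,0.3,64,-525,0,0.39,0.3,64,-525,0,0.39,0.3,64,-525,0,0.39,0.3,64,-525,0,0.39,0.3,64,-525,0,0.39,0.3,64,-525,0,0.39,0.3,64,-525,0,0.39,0.3,64,-525,0,0.39,0.3,64,-525,0,0.39])

```text
time: 9.6
tool_pos: [0.5239, -0.25, 0.3189]
ee_rot: [0.089, 0.996, 0.0, -0.0]
force: [-0.2, 0.1, -0.4]
grip_width: 0.0598
```

Run:
```python
from h import *
s=snap('wrist','w3.png');st=sensors.state();print(st['time'],st['tool_pos'],st['ee_rot'],st['qpos'])
print('pred',proj(s,[.5233,-.2516,.153]),proj(s,[.5233,-.2516,.111]))
```

```text
9.65 [ 0.52385645 -0.25026295  0.31896835] [8.91115523e-02 9.96021635e-01 1.71950873e-04 6.93641464e-05] [ 0.03521355  0.36194704  0.43779234  1.6903054  -0.16745104  1.12641691
  1.91271594]
pred [316.37391641 202.92356541] [316.76250038 191.62945178]
```

View pics/w3.png

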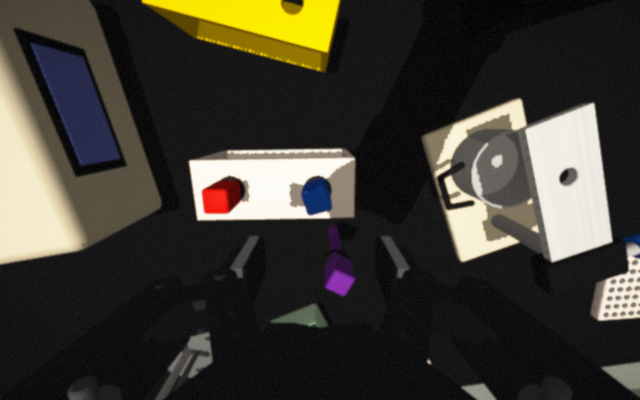

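Run:
```python
from h import *
s=load('wrist');t=load('top');c=load('scene')
B=((100,120,40),(125,255,255))
p=rect(s,*B,(295,170,340,220),.15)
h=cv2.cvtColor(s['image'],cv2.COLOR_RGB2HSV)
m=cv2.inRange(h,B[0],B[1])[170:220,295:340]; v=s['image'][170:220,295:340].max(2)
for r in range(4,48,3): print(170+r,''.join('%4d'%v[r,x] if m[r,x] else '   .' for x in range(4,42,2)))
dark(s,569,176,.15,14)
# purple height: closest approach of rays top/scene
def o_d(s,u,v):
    E=s['extrinsics']; d=E[:3,:3]@[(u-s['cx'])/s['fx'],(v-s['cy'])/s['fy'],1]; return E[:3,3],d/np.linalg.norm(d)
(o1,d1),(o2,d2)=o_d(t,421,181),o_d(c,199,229)
A=np.c_[d1,-d2];x=np.linalg.lstsq(A,o2-o1,rcond=None)[0];print('purple',o1+d1*x[0],o2+d2*x[1])
```

```text
[316.2 195.7] c [ 0.5178 -0.2508] L 0.024 94.0 0.029 4.0
174    .   .   .   .   .   .   .   .   .   .   .   .   .   .   .   .   .   .   .
177    .   .   .   .   .   .   .   .   .   .   .   .   .   .   .   .   .   .   .
180    .   .   .   .   .   .   .   .  71  82  84  82  84  63   .   .   .   .   .
183    .   .   .   .  83  84  83  83  79  86  85  83  82  72  42   .   .   .   .
186    .   .   .  85  88  88  81  80  81  93 107 102  87  83  62   .   .   .   .
189    .   .  83  88  91  83  88  93 102 116 122 109 104  99  79   .   .   .   .
192    .   . 109 158 130 107 101 109 106 108 107 107 109 109  88  56   .   .   .
195    .   . 102 105 104 106 106 107 105 109 106 107 106 103  95  79   .   .   .
198    .   .  97 106 105 104 109 105 106 108 107 103 106 108 101  90   .   .   .
201    .   .   . 102 104 106 108 104 109 106 106 106 105 107 102  94   .   .   .
204    .   .   . 101 106 110 104 107 106 104 107 105 103 106 107 100   .   .   .
207    .   .   .   . 102 105 104 105 103 103 103 108 108 106 108  99   .   .   .
210    .   .   .   . 107 104 101 104 105 104 103 105 105   .   .   .   .   .   .
213    .   .   .   .   . 106 107 111   .   .   .   .   .   .   .   .   .   .   .
216    .   .   .   .   .   .   .   .   .   .   .   .   .   .   .   .   .   .   .
hole px 567.91 176.22 n 303 [ 0.5393 -0.0303  0.15  ]
purple [ 0.61122518 -0.24841125  0.14304745] [ 0.6117215  -0.24042309  0.14108071]
```

The blue head is at about (315,200), turned roughly 15° from the rack (side direction near 94°), so I turn the jaws by −0.25 rad. The rack hole here belongs to the white rack. The red head at (220,195) stays clear. Descending and gripping.

Request:
move_arm(deltas=[0.3,3,-2,0,-0.18,0.3,3,-2,40,-0.25,0.3,3,-2,80,-0.25,0.3,3,-2,115,-0.25,0.3,3,-2,130,-0.25,0.3,3,-2,130,-0.25,0.3,3,-2,130,-0.25,0.8,3,-2,130,-0.25,1,3,-2,130,-0.25,1,3,-2,130,-0.25,1,3,-2,130,-0.25,1,3,-2,130,-0.25,1,3,-2,130,-0.25], squeeze=40)

```text
time: 11.28
tool_pos: [0.5207, -0.2527, 0.1898]
ee_rot: [-0.035, 0.999, -0.0, 0.001]
force: [-0.4, 0.5, 6.3]
grip_width: 0.0234
```

Request:
move_arm(deltas=[1,0,0,-15,0,1,0,0,-40,0,1,0,0,-70,0,1,0,0,-105,0,1,0,0,-145,0,1,0,0,-180,0,1,0,0,-180,0,1,0,0,-180,0])

```text
time: 12.28
tool_pos: [0.52, -0.2524, 0.3687]
ee_rot: [-0.035, 0.999, 0.0, -0.0]
force: [0.3, 0.3, -0.9]
grip_width: 0.0237
```

Run:
```python
from h import *
s=snap('wrist','w4.png');c=snap('scene');st=sensors.state();print(st['time'],st['tool_pos'],st['ee_rot'],st['force'],st['grip_width'])
dark(s,560,176,.15,4) if 0 else None
print('hole pred',proj(s,[.5417,-.0306,.15]))
print('to hole',totool(np.array([.5417,-.0306,0])-np.r_[st['tool_pos'][:2],0]).round(1))
im=np.hstack([cv2.resize(s['image'],(400,250)),cv2.resize(c['image'][80:280,100:420],(400,250))]);cv2.imwrite('pics/v4.png',im[:,:,::-1])
```

```text
12.375 [ 0.51986324 -0.25230638  0.36789951] [-3.50222520e-02  9.99386048e-01  3.90661418e-04 -9.03564464e-04] [-0.17723554  0.6384191  -1.03675696] 0.023748738188908804
hole pred [516.20258218 221.84143259]
to hole [-3.730e+01  2.196e+02  1.000e-01]
```

View pics/v4.png

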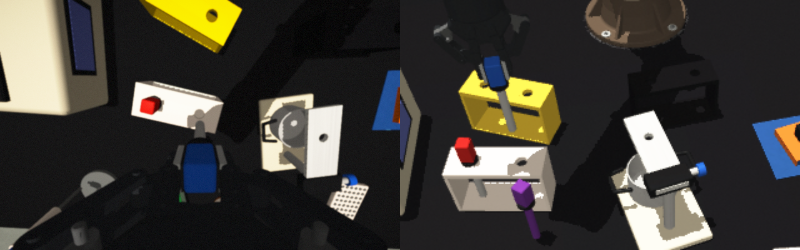

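The probe is held upright with its tip at about z = 0.183, and the red probe is still in the rack. I'm moving to hover over the eyelet.

Request:
move_arm(deltas=[1,-10,55,0,0,1,-20,110,0,0,1,-30,160,0,0,1,-37,200,0,0,1,-37,220,0,0,1,-37,220,15,0,1,-37,220,18,0,1,-37,220,18,0,1,-37,220,18,0,1,-37,220,18,0])

```text
time: 13.62
tool_pos: [0.542, -0.031, 0.3512]
ee_rot: [-0.035, 0.999, 0.0, 0.0]
force: [-0.8, 0.5, -1.5]
grip_width: 0.0237
```

Run:
```python
from h import *
s=snap('wrist','w5.png');c=snap('scene','s5.png');st=sensors.state();print(st['time'],st['tool_pos'],st['force'],st['grip_width'])
a=proj(s,[.5417,-.0306,.15]);b=proj(c,[.5417,-.0306,.16]);print(a,b)
def crop(im,p,w,h,k): u,v=np.round(p).astype(int); u=np.clip(u,w,640-w);v=np.clip(v,h,400-h); print('origin',u-w,v-h); return cv2.resize(im[v-h:v+h,u-w:u+w],None,fx=k,fy=k,interpolation=cv2.INTER_CUBIC)
A=crop(s['image'],a,50,60,4);B=crop(c['image'],b,40,48,5)
cv2.imwrite('pics/v5.png',cv2.convertScaleAbs(np.hstack([A,B])[:,:,::-1],alpha=1.5))
```

```text
13.725 [ 0.54193624 -0.03077293  0.35113687] [-0.47109557 -0.15026715 -0.25563063] 0.023306723993566293
[318.61725638 192.8584166 ] [298.35249456 184.97041485]
origin 269 133
origin 258 137
```

View pics/v5.png

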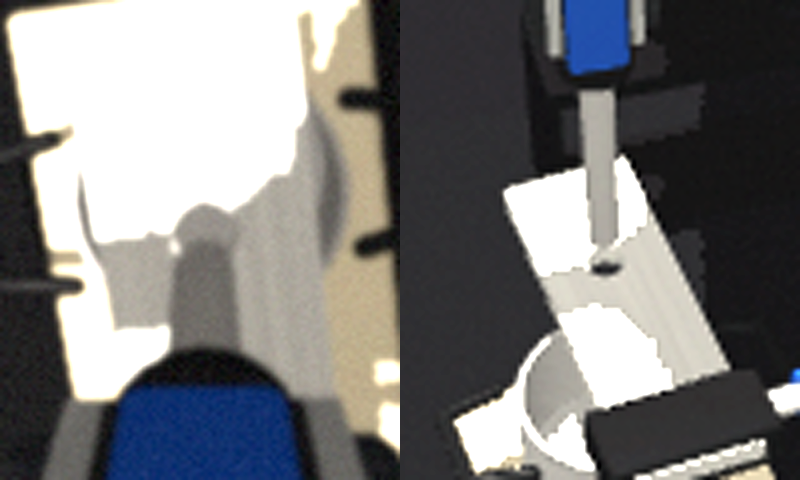

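Run:
```python
from h import *
s=load('wrist');c=load('scene');st=sensors.state()
z=st['tool_pos'][2]-.1848; print('tip z',z)
for n,h in(('scene',[.5439,-.0309]),('top',[.5417,-.0306]),('tcp',st['tool_pos'][:2])):
    for dx in(0,): print(n,'tip centre/near edge scene',proj(c,[*h,z]).round(2),proj(c,[h[0]+.0055,h[1],z]).round(2),'wrist -x tip edge',proj(s,[h[0]-.0055,h[1],z]).round(2), 'hole',proj(c,[*h,.15]).round(2))
g=cv2.cvtColor(c['image'],cv2.COLOR_RGB2GRAY)
print('cols 286..312')
for v in range(168,196): print(v,g[v,286:312])
g=cv2.cvtColor(s['image'],cv2.COLOR_RGB2GRAY)
for v in range(176,206,2): print(v,g[v,304:338:1])
```

```text
tip z 0.16633687195371302
scene tip centre/near edge scene [298.23 183.69] [298.56 185.6 ] wrist -x tip edge [318.51 193.67] hole [298.52 188.94]
top tip centre/near edge scene [298.24 182.92] [298.57 184.82] wrist -x tip edge [318.98 191.45] hole [298.53 188.17]
tcp tip centre/near edge scene [298.17 183.01] [298.5  184.91] wrist -x tip edge [318.78 191.68] hole [298.47 188.26]
cols 286..312
168 [ 13  13  13  13  14  13  14  17  54 113 117 117 116 115 106  67 170  28
  14  16  14  14  13  16  14  14]
169 [ 15  13  13  14  13  14  13  15  42 112 116 117 117 114 114 214 253 172
  14  13  13  14  13  13  14  14]
170 [ 12  13  12  14  15  28  28  58 114 111 116 117 118 114 116 214 253 253
  27  15  14  15  14  15  15  14]
171 [ 14  27  28  56  65 173 182 253 239 110 115 118 117 114 116 211 253 253
 170  15  13  15  14  14  14  13]
172 [ 61 169 180 253 253 253 253 253 240 109 116 115 117 114 111 164 253 253
 253  38  27  25  26  26  15  14]
173 [253 252 253 253 253 253 253 253 252 108 116 116 118 116 113 164 253 253
 253 177  26  27  26  27  26  14]
174 [253 253 253 253 253 253 253 253 2
[... 3848 characters left out ...]
18 115 114 113 116 127 138 129 101  79  74  72  72  67  74  69
  69  67  69  74  87 100 116 119 115 112 111 111 113 115 114 115]
198 [112 111 117 114 110 111 112 108  99  83  73  69  72  69  72  70  70  69
  71  70  71  71  82 102 114 115 115 112 109 108 110 113 114 114]
200 [114 115 114 113 114 111 108 104  88  72  70  70  68  68  69  71  70  68
  70  68  68  68  77  94 109 115 115 112 112 109 112 113 115 118]
202 [112 113 113 113 114 115 115 102  87  69  66  76  71  71  71  68  72  75
  70  72  69  71  74  88 105 117 115 113 111 112 111 113 118 115]
204 [115 116 113 111 113 108 111 104  81  73  71  71  73  71  71  75  72  73
  75  71  69  69  76  87 107 112 113 115 112 110 112 111 116 116]
```

The wrist view shows the hole rim at row 184 and the tip edge at row 193.5, with columns aligned at about 320. Both views put the tip about 1–1.5 mm too far in +x. I correct by 1 mm and probe down gently.

Request:
move_arm(deltas=[1,1,0,6,0,1,1,0,12,0,1,1,0,14,0,1,1,0,16,0,1,1,0,18,0,1,1,0,20,0,1,1,0,20,0])

```text
time: 14.6
tool_pos: [0.5405, -0.0306, 0.3306]
ee_rot: [-0.035, 0.999, 0.0, -0.001]
force: [-1.7, 0.4, -0.8]
grip_width: 0.0237
```

The tip is about 4 mm below the plate top with no vertical load, so it is in the eyelet. Continuing.

Request:
move_arm(deltas=[1,0,0,3,0,1,0,0,6,0,1,0,0,9,0,1,0,0,12,0,1,0,0,12,0])

```text
time: 15.22
tool_pos: [0.5405, -0.0306, 0.3184]
ee_rot: [-0.035, 0.999, -0.0, -0.001]
force: [-2.9, -0.5, -3.0]
grip_width: 0.0236
```

Request:
move_arm(deltas=[1,0.6,0,4,0,1,0.6,0,8,0,1,0.6,0,14,0,1,0.6,0,20,0,1,0.6,0,26,0,1,0.6,0,26,0])

```text
time: 15.98
tool_pos: [0.5402, -0.0306, 0.2922]
ee_rot: [-0.035, 0.999, -0.0, -0.0]
force: [-2.5, -0.1, -2.3]
grip_width: 0.0238
```

Request:
move_arm(deltas=[1,0.5,0,8,0,1,0.5,0,16,0,1,0.5,0,24,0,1,0.5,0,32,0,1,0.5,0,40,0,1,0.5,0,48,0,1,0.5,0,53,0,1,0.5,0,55,0,1,0.5,0,55,0,1,0.5,0,55,0])

```text
time: 17.23
tool_pos: [0.5398, -0.0307, 0.238]
ee_rot: [-0.035, 0.999, 0.0, 0.0]
force: [-1.0, 0.5, -1.1]
grip_width: 0.0237
```

Request:
move_arm(deltas=[1,0,0,1.5,0,1,0,0,2.5,0,1,0,0,2.5,0,1,0,0,2.5,0])

```text
time: 17.73
tool_pos: [0.5398, -0.0307, 0.2354]
ee_rot: [-0.035, 0.999, -0.0, 0.0]
force: [-1.2, 0.2, -0.7]
grip_width: 0.024
```

Request:
move_arm(deltas=[1,0,0,0.8,0,1,0,0,0.8,0,0.7,0,0,0.8,0,0.5,0,0,0.8,0,0.3,0,0,0.8,0,0.3,0,0,0.8,0,0.3,0,0,-10,0,0.3,0,0,-40,0,0.3,0,0,-90,0,0.3,0,0,-140,0,0.3,0,0,-140,0,0.3,0,0,-140,0])

```text
time: 19.23
tool_pos: [0.5395, -0.0307, 0.3755]
ee_rot: [-0.035, 0.999, 0.0, 0.0]
force: [0.4, 0.1, 0.4]
grip_width: 0.06
```

Run:
```python
from h import *
s=snap('wrist');c=snap('scene');st=sensors.state();print(st['time'],st['tool_pos'],st['force'],st['grip_width'])
cv2.imwrite('pics/v6.png',np.hstack([cv2.resize(s['image'],(400,250)),cv2.resize(c['image'][120:280,140:396],(400,250),interpolation=2)])[:,:,::-1])
B=((100,120,40),(125,255,255))
rect(s,*B,(270,150,370,260),.198)
```

```text
19.325 [ 0.53917401 -0.03062225  0.37434529] [-0.7300541  -0.33362202 -0.03506554] 0.05969751727236635
[319.5 195.5] c [ 0.5359 -0.0296] L 0.023 94.0 0.03 4.7
```

View pics/v6.png

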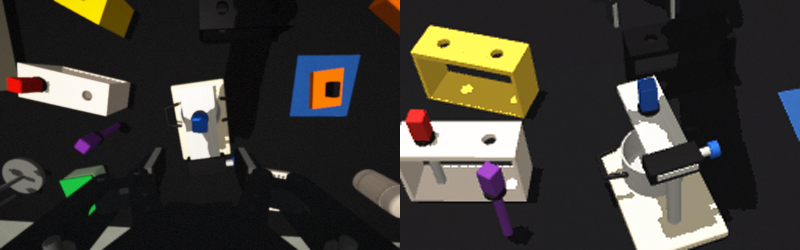

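The head is over the plate at wrist (320,195), the cover is flat on the mat, and the red probe is in the rack. One enlarged check of the collar.

Run:
```python
from h import *
c=load('scene')
cv2.imwrite('pics/v7.png',cv2.resize(c['image'][155:235,265:345],(560,560),interpolation=2)[:,:,::-1])
print('collar bottom near edge if seated',(proj(c,[.5405+.015,-.0305,.15])-[265,155])*7,'head top centre',(proj(c,[.5405,-.0305,.198])-[265,155])*7)
```

```text
collar bottom near edge if seated [240.82487067 265.64776201] head top centre [228.32964008 118.65467977]
```

View pics/v7.png

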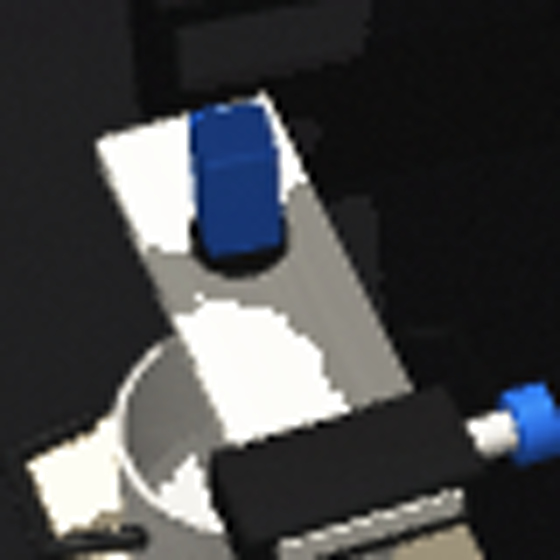

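The collar lies flat on the plate. Its lower edge is at crop (242,275), against a predicted (241,266) for a seated collar, and the head top is offset by the same amount, so it is seated and upright. Handing in.

```bash
python3 -c "
from plant import order
print(order.sign_off())"
```

```text
the job is handed in; nothing more can be done
None
```

I took the cover off and set it down in the middle of the mat. I then lowered the blue probe through the eyelet until its collar rested on the plate, and handed the job in at about 19 s of the 72 s. The hand-in reported no verdict.

- **Cover:** it lies flat, lips down, in the middle of the mat. I placed it from the gripper position and checked it by eye in two pictures.
- **Blue probe:** I found the eyelet by sight at about (0.541, −0.031) m. The rod went in with at most about 3 N of side and vertical force. The last picture shows the collar flat on the plate and the probe upright.
- **Red probe:** still upright in the rack. I never went near the well plate or the jar.
- **Robot:** the gripper was open and well clear at the end, with no contact force.

**Disagreements:**
- The eyelet's x position differed by about 4 mm between camera views (0.539 to 0.544 m). I settled this by comparing the tip with the hole from close up, then by the forces felt on the way down.
- In the final crop the collar and head both sat a little over 1 pixel lower than predicted, which I put down to camera calibration.

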